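Release the cam lock and square a book in the repair jig

TASK

Square the blue book in the library's repair jig. First push the red peg of the cam round, clockwise seen from above, until its blue lever rests at the red stop post and the cam's low side faces the slide; leave the slide back until then. After that push the slide by its yellow pad fully home, so that it sets the book against the fence; the book stays lying flat on the deck and is never lifted, and the other things on the table are left where they stand.

Things in the scene. Friction and masses are not known exactly. Their poses are not given: they have to be found in the camera images.
- jig: Fixed squaring jig; place and yaw vary. Grey deck 12 mm high, x -155 to +115 mm, y -160 to +140 mm from the origin, which lies at table height. x: the way the slide is pushed home, y to its left, z up. Two flat rails 6 mm high on the deck run along x at y = -105 mm (x -150 to -65) and y = +30 mm (x -150 to 0).
- fence (a point): Centre of the face of the aluminium fence, at jig x = +86, y = -65 mm, 31 mm above the table; the fence is 155 mm long along jig y, 14 mm thick, its top 50 mm above the table.
- cam_stop (a point): Top centre of the red stop post, 12 mm across, 70 mm above the table, at jig x = 50, y = 59 mm; the lever's side rests here at the low point.
- cam_axis (a point): Point on the cam's upright axis, at jig x = 0, y = +75 mm, 66 mm above the table: the height of the lever's upper face. Its axes are those of the jig.
- cam_peg (a point): Top centre of the red upright peg on the cam's lever: 20 mm across, 75 mm from the cam's axis, 66 to 108 mm above the table; its x axis points from the cam's axis to the peg. Under it the blue lever, 16 mm wide, 56 to 66 mm above the table, and the brass eccentric disc, 68 mm across, its centre 15 mm off the axis towards the peg, 18 to 40 mm above the table.
- cam (a joint): Cam angle in rad: the lever's direction from the jig's +x, growing anticlockwise seen from above, up to 2.8. At 0 it is at its stop: low point, the lever points away from the slide. Near pi the high side would face the slide. Stiff by friction, about 3 N at the peg; stays where left. Above about 0.6 the disc blocks the slide.
- slide (a joint): Travel of the slide in m along jig +x: 0 fully back, 0.045 home at its end stop. Takes about 3 N, and up to 3 N more when it pushes the book; stays where left. An aluminium bar 20 mm thick, 255 mm long (jig y -135 to +120 mm), 19 to 49 mm above the table; its front face, at jig x = -67 mm + travel, meets the cam's disc and the book.
- slide_pad (a point): Centre of the rear face of the slide's yellow push pad, 34 mm above the table; the pad is 95 mm wide (along jig y), 30 mm high, 6 mm thick, the rearmost part of the slide. Axes as the jig's; push along +x. Behind it lie 60 mm of free deck, then the table.
- book: Small loose blue book lying flat on the deck between slide and fence, 105 (x) x 140 (y) x 26 mm (z), about 0.26 kg; origin at the centre of its underside. It starts a little crooked. Fully home, the slide leaves 108 mm to the fence.
- glue: White glue bottle, orange cap, 30 mm across, 85 mm high, standing on the jig's deck at the right rear corner, near jig x = -125, y = -135 mm; origin under its centre. Leave alone.
- tape: Empty tape core, brown, 84 mm across, 25 mm high, lying left of the jig; origin under its centre. Leave alone.
- jar: Amber jar, white cap, 56 mm across, 70 mm high, left of the jig; origin under its centre. Leave alone.
- weight: Green book weight, 50 x 90 x 30 mm with a steel knob to 55 mm height, beyond the fence; origin under its centre. Leave alone.
- brush: Paste brush, wooden handle, up to 200 mm long and 30 mm high, lying right of the jig; origin under it. Leave alone.
- spray: White bottle with yellow cap, 68 mm across, 170 mm high, on the far right or far left; origin under its centre. Leave alone.
- pencils: Blue pencil pot, 76 mm across, 95 mm high, with pencils up to 175 mm, on the far left or far right; origin under its centre. Leave alone.
Mind the look-alikes: they are no part of the job. What is shaped like the book but pink is not meant.

How it is judged:
By the outcome, as a careful person would: the job done as asked, in the order asked, and still so for the second after the job is handed in, with the robot touching nothing.
It also fails if it takes over 62 s, if anything falls off the work surface, if the arm or the gripper's body presses on something with over 40 N, if the wrist force passes 120 N, or if a joint passes its speed limit or range.

ROBOT

A 6-joint arm with a two-finger parallel gripper is mounted at the origin on the work surface. World frame = base frame: x ahead of the robot, y to its left, z up, the work surface at z = 0. Lengths are in m, angles in rad, forces in N, time in s.
With the tool pointing down it reaches from about 0.275 to 0.725 m from the base axis. Payload 5.6 kg.
Tool frame: the origin (TCP) lies between the finger pads; the fingertips stand 14 mm ahead of it and the grasp point (between the pads) lies 5 mm behind it; z points along the fingers, y is the line along which they close (so a half turn about z gives the same grasp; the last joint's range is limited). The gripper opens to 85 mm and grips with 20 to 120 N. Pads are 22 mm wide; open, the fingers measure 114 mm over their backs; the gripper's body (76 mm by 85 mm) begins 54 mm behind the grasp point. The pads swing forward as they close: fully open they stand 13 mm farther back than shut.
Start: joints at [1.567, 0.255, 0.108, 0, -1.424, -0.285], TCP at [0.157, 0.527, 0.245] pointing down, gripper open.
Joint ranges: [-2.95, 2.95], [-1.21, 1.97], [-1.09, 1.5], [-2.87, 1.71], [-2.94, -0.07], [-3.05, 3.05]. Speed limits (rad/s): [2.57, 2.57, 3.14, 3.14, 3.14, 3.14].

INTERFACE

Orientations are given as a unit quaternion [x, y, z, w].
In Python, from station import sense, grab_frame, finish_job, outline_of gives the robot as it stands.
- The arm moves only by the tool drive_tool, never from a script. Its argument "moves" is a list that holds one entry, the list of rows, each a list of 4 numbers: the shift along the tool's x, y, z normalised to -1 to 1, where 1 is 0.5 m, then the turn about the tool's z normalised to -1 to 1, where 1 is 2 pi rad. A call has 1 to 10 rows; each row shifts and turns the commanded pose from where the row before left it, along the tool's axes as they then stand; what a row does not reach is not made up. A row lasts 1/8 s, in which the tool goes at most 62.5 mm and 10.7 degrees, less where a joint would pass 70% of its speed; a pose out of reach is approached as far as the arm can. A call with a number of a shift or a turn outside -1 to 1 is refused whole. A call with a gripper value outside its range is refused whole. "hand" is the opening, from -1 (shut) to 1 (fully open), set as the call begins (left out, the last holds). The fingers move at their own pace and stop on an object; "newtons" is the grip in N (left out, the last holds). Time passes only in rows, so rows that do not move let the fingers close. It gives the time, the measured TCP pose, the force, the opening and the grip force at its end, in the units of the state.
- sense(): the state, without advancing time (a new reading comes with each control period).
- grab_frame(name): name is "scene" or "top" or "wrist"; returns a dict with "img" (480x640x3 uint8, red, green, blue), "z_map" (480x640 float32, m along the optical axis (not along the pixel's ray), 0 where there is no reading), "camera_matrix" (3x3 intrinsics, pixels), "rvec" (rotation vector, rad) and "tvec" (3), from world to camera coordinates, as OpenCV has them. Camera axes: x right, y down, z forward; pixel columns grow to the right and rows downward; lengths in m; the calibration is good to about 2 mm. The wrist camera is an equidistant fisheye: a pixel r from the principal point sees the ray r / f radians off the axis. A picture is of the moment at which its call begins.
- finish_job(): hands the job in; it is judged then, once.
Trained networks look in a picture, given as the dict that the camera call returned (one of the last four; its "shot" number tells which), for a name from the list of things; names that differ only in an ending like _2 or _b are one class to them, and where a whole thing is asked for, a point or a joint stands for the part that bears it (a point fixed in the world has none). Each returns a list of dicts, best first, with "score" (0 to 1); they miss things now and then, are a little off and sometimes report something else, mostly with a low value. They report only what shows in the picture. A call takes as long as a camera call. They do not tell look-alikes from the thing itself.
- outline_of(thing, picture): "mask" (480x640 bool, what is visible of it) and "point" ([column, row] in pixels, amid what is visible of it).
The state is a dict: "t": time; "joint_pos": joint angles; "dq": joint speeds; "effort": joint torques, N m; "position": TCP position; "ee_rot": TCP orientation; "contact_force": force on the tool from outside, world axes, zero at the start; "moment": the same for the moment, N m; "finger_gap": opening from 0.0 (shut) to 1.0 (fully open); "grasp_force": force on a finger pad.
Only numpy, scipy, OpenCV 4.12 (cv2) and the standard library are available. Lean on these libraries where they do the work, as an engineer would, in place of code of your own. Each camera call takes 0.05 s, during which the arm holds its last target. There are 200 camera calls.

## Working session

There is one attempt and no reset: what is moved stays moved. The work goes in short steps, Python scripts to look and compute and a tool call to move; the robot and the scene stay as the last step left them, time stands still between calls to the robot, and variables do not carry over. Pictures are saved under pics/ and viewed, at most 10 in all, crops included, and the job is handed in when it is done.

Besides the shell and the picture viewer there is one more tool, called after ">>>" by a JSON object that holds its "method" and its "body". drive_tool: Moves the arm, as the interface text tells. Scaled input: -1 to 1 covers 0.5 m each way for a shift and 2 pi rad each way for a turn. Its arguments: {"type":"object","properties":{"moves":{"type":"array","items":{"type":"array","items":{"type":"array","items":{"type":"number","minimum":-1,"maximum":1}}}},"hand":{"type":"number"},"newtons":{"type":"number"}},"required":["moves"]}

```bash
mkdir -p pics; ls; cat > h.py <<'E'
import numpy as np, cv2
from station import sense, grab_frame, finish_job, outline_of
def world(f,mask_or_px):
    K=f["camera_matrix"];R=cv2.Rodrigues(np.array(f["rvec"],float))[0];t=np.array(f["tvec"],float).ravel()
    p=np.array(mask_or_px)
    if p.dtype==bool: v,u=np.nonzero(p)
    else: u,v=p[:,0].astype(int),p[:,1].astype(int)
    z=f["z_map"][v,u];k=z>0;u,v,z=u[k],v[k],z[k]
    c=np.stack([(u-K[0,2])/K[0,0]*z,(v-K[1,2])/K[1,1]*z,z],1)
    return (c-t)@R
def save(f,n): cv2.imwrite("pics/"+n,cv2.cvtColor(f["img"],cv2.COLOR_RGB2BGR))
E
python3 - <<'E'
from h import *
s=sense();print(s["t"],s["position"],s["ee_rot"],s["contact_force"])
for c in("top","scene"):
    f=grab_frame(c);save(f,c+".png")
    for n in("cam_peg","cam","slide","slide_pad","book","jig","glue","tape","jar","weight","brush","spray","pencils"):
        for o in outline_of(n,f)[:2]:
            w=world(f,o["mask"]);
            print(c,n,round(o["score"],2),np.round(o["point"]),np.round(np.median(w,0),3) if len(w) else None, np.round(w.max(0),3) if len(w) else None)
E
```

```text
pics
0.0 [0.15645245 0.52676198 0.2443743 ] [ 9.89585787e-01 -1.43940943e-01 -1.08987615e-04  9.80924871e-04] [0.59828634 1.21532547 0.15632436]
top cam_peg 0.89 [307. 234.] [0.572 0.042 0.043] [0.609 0.105 0.116]
top cam 0.64 [306. 236.] [0.572 0.042 0.043] [0.61  0.105 0.116]
top slide 0.71 [334. 266.] [ 0.483 -0.041  0.048] [0.527 0.085 0.059]
top slide_pad 0.75 [341. 268.] [ 0.48  -0.051  0.048] [0.527 0.082 0.059]
top book 0.94 [365. 246.] [ 0.546 -0.121  0.038] [ 0.62  -0.042  0.049]
top book 0.9 [229. 322.] [0.337 0.269 0.026] [0.417 0.334 0.037]
top jig 0.62 [331. 252.] [ 0.528 -0.024  0.013] [0.702 0.122 0.116]
top glue 0.52 [378. 295.] [ 0.404 -0.147  0.067] [ 0.422 -0.135  0.105]
top glue 0.42 [413. 263.] [ 0.494 -0.264  0.018] [ 0.611 -0.224  0.03 ]
top tape 0.77 [273. 202.] [0.695 0.158 0.021] [0.742 0.205 0.034]
top jar 0.66 [249. 253.] [0.522 0.199 0.068] [0.55  0.225 0.078]
top weight 0.8 [354. 188.] [ 0.711 -0.103  0.029] [ 0.758 -0.055  0.063]
top brush 0.88 [414. 262.] [ 0.495 -0.265  0.018] [ 0.617 -0.224  0.03 ]
top spray 0.94 [167. 232.] [0.583 0.41  0.115] [0.6
[... 611 characters left out ...]
6.] [ 0.561 -0.118  0.037] [ 0.641 -0.037  0.052]
scene jig 0.89 [310. 277.] [ 0.606 -0.018  0.015] [0.71  0.108 0.112]
scene glue 0.6 [253. 218.] [ 0.415 -0.148  0.057] [ 0.45  -0.134  0.1  ]
scene tape 0.86 [400. 309.] [0.708 0.161 0.017] [0.746 0.202 0.03 ]
scene jar 0.9 [408. 254.] [0.545 0.201 0.045] [0.56  0.247 0.073]
scene weight 0.77 [268. 324.] [ 0.728 -0.102  0.029] [ 0.759 -0.054  0.058]
scene brush 0.93 [198. 251.] [ 0.512 -0.266  0.017] [ 0.619 -0.223  0.023]
scene spray 0.89 [515. 259.] [0.615 0.414 0.089] [0.631 0.522 0.173]
scene pencils 0.77 [126. 283.] [ 0.649 -0.397  0.068] [ 0.673 -0.365  0.172]
scene pencils 0.61 [199. 254.] [ 0.514 -0.266  0.017] [ 0.619 -0.223  0.023]
```

```bash
python3 - <<'E'
import cv2
a=cv2.imread("pics/top.png")[165:345,200:440];cv2.imwrite("pics/topc.png",cv2.resize(a,None,fx=3.3,fy=3.3,interpolation=cv2.INTER_CUBIC))
E
cat > m.py <<'E'
from h import *
def red(f):
    h=cv2.cvtColor(f["img"],cv2.COLOR_RGB2HSV); m=((h[...,0]<8)|(h[...,0]>172))&(h[...,1]>140)&(h[...,2]>60)
    n,l,st,c=cv2.connectedComponentsWithStats(m.astype(np.uint8))
    for i in range(1,n):
        if st[i,4]<6: continue
        w=world(f,l==i)
        if not len(w):continue
        t=w[w[:,2]>np.percentile(w[:,2],90)-.006]
        print("red",np.round(c[i]),st[i,4],"all",np.round(np.median(w,0),3),"top",np.round(t.mean(0),3),len(t))
if __name__=="__main__":
    f=grab_frame("top");red(f)
    # deck rectangle and slide bar top
    v,u=np.mgrid[150:350,200:450];w=world(f,np.stack([u.ravel(),v.ravel()],1))
    m=(w[:,2]>.007)&(w[:,2]<.0165)&(abs(w[:,1]+.03)<.2)&(w[:,0]>.38)&(w[:,0]<.73)
    print("deck",cv2.minAreaRect(w[m,:2].astype(np.float32)))
    for n in("slide","book"):
        o=outline_of(n,f)[0];w=world(f,o["mask"]);z=w[:,2];k=abs(z-np.median(z))<.005
        print(n,cv2.minAreaRect(w[k,:2].astype(np.float32)),w[k].mean(0))
E
python3 m.py
```

```text
red [174. 121.] 250 all [0.883 0.392 0.137] top [0.881 0.391 0.138] 199
red [184. 120.] 418 all [0.884 0.365 0.132] top [0.885 0.365 0.134] 313
red [194. 122.] 152 all [0.885 0.342 0.121] top [0.885 0.342 0.122] 111
red [165. 125.] 253 all [0.882 0.423 0.107] top [0.881 0.424 0.109] 179
red [123. 126.] 215 all [0.882 0.544 0.1  ] top [0.88  0.543 0.101] 163
red [323. 217.] 18 all [ 0.621 -0.007  0.069] top [ 0.622 -0.007  0.071] 11
red [285. 235.] 47 all [0.568 0.097 0.107] top [0.57  0.097 0.109] 30
deck ((0.5545036792755127, -0.030312255024909973), (0.4001963436603546, 0.34728679060935974), 89.53398132324219)
slide ((0.4841563403606415, -0.038267359137535095), (0.25377535820007324, 0.026397109031677246), 74.90813446044922) [ 0.48516701 -0.04023171  0.04829696]
book ((0.33817189931869507, 0.2722168564796448), (0.13826480507850647, 0.10540830343961716), 13.712642669677734) [0.33864861 0.27164665 0.02598964]
```

View pics/topc.png

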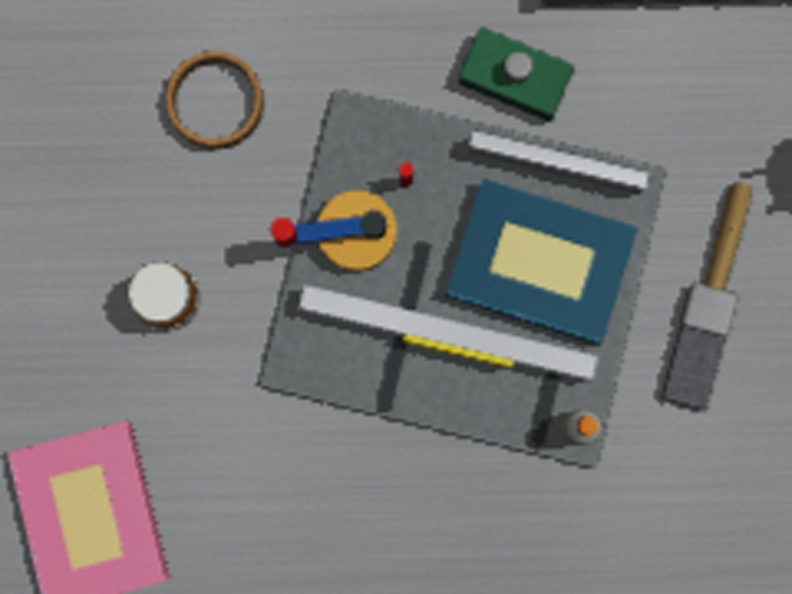

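View pics/scene.png

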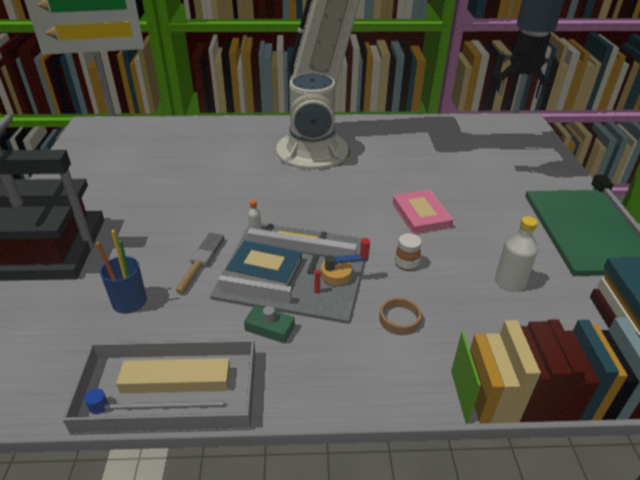

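The red peg is at topc (283,231) and the stop post, also red, at (406,174). The blue book on the deck is at (545,260); the pink look-alike off the jig at (90,510) isn't meant. The yellow pad is at (457,350). The jig's yaw is about -15°, the cam is at about 2.0 rad, and the slide is back.

I'll go above the peg first.

>>> {"method": "drive_tool", "body": {"moves": [[[0.052, 0.0295, 0, 0], [0.052, 0.0295, 0, 0], [0.052, 0.0295, 0, 0], [0.052, 0.0295, 0, 0], [0.052, 0.0295, 0, 0], [0.052, 0.0295, 0, 0], [0.052, 0.0295, 0, 0], [0.052, 0.0295, 0, 0], [0.052, 0.0295, 0, 0], [0.052, 0.0295, 0, 0]]], "hand": 0.1}}

```text
t: 2.8
position: [0.3645, 0.311, 0.2454]
ee_rot: [0.99, -0.144, 0.0, -0.0]
contact_force: [0.5, 0.0, 1.3]
finger_gap: 0.55
grasp_force: 0.0
```

>>> {"method": "drive_tool", "body": {"moves": [[[0.052, 0.0295, 0, 0], [0.052, 0.0295, 0, 0], [0.052, 0.0295, 0, 0], [0.052, 0.0295, 0, 0], [0.052, 0.0295, 0, 0], [0.052, 0.0295, 0, 0], [0.052, 0.0295, 0, 0], [0.052, 0.0295, 0, 0], [0.052, 0.0295, 0, 0], [0.052, 0.0295, 0, 0]]]}}

```text
t: 4.05
position: [0.5717, 0.0956, 0.2453]
ee_rot: [0.99, -0.144, 0.0, -0.0]
contact_force: [0.4, 0.5, 0.8]
finger_gap: 0.549
grasp_force: 0.0
```

>>> {"method": "drive_tool", "body": {"moves": [[[0, 0, 0, 0.0225], [0, 0, 0, 0.0225], [0, 0, 0, 0.0225], [0, 0, 0, 0.0225], [0, 0, 0, 0.0225], [0, 0, 0, 0.0225], [0, 0, 0, 0.0225], [0, 0, 0, 0.0225], [0, 0, 0, 0]]]}}

```text
t: 5.18
position: [0.5711, 0.0963, 0.2453]
ee_rot: [0.759, -0.651, -0.0, 0.0]
contact_force: [0.2, 0.3, -0.0]
finger_gap: 0.547
grasp_force: 0.0
```

```bash
cat >> h.py <<'E'
from scipy.spatial.transform import Rotation as Ro
def fish(f,px,z):
    K=f["camera_matrix"];R=cv2.Rodrigues(np.array(f["rvec"],float))[0];t=np.array(f["tvec"],float).ravel()
    d=(np.array(px,float)-K[:2,2])/K[0,0];r=np.linalg.norm(d,axis=1,keepdims=True)+1e-9
    c=np.hstack([d/r*np.sin(r),np.cos(r)])@R;o=-R.T@t
    return o+c*((z-o[2])/c[:,2:])
def st():
    s=sense();R=Ro.from_quat(s["ee_rot"]).as_matrix()
    print(s["t"],np.round(s["position"],4),"psi_x",np.degrees(np.arctan2(R[1,0],R[0,0])).round(1),"z",R[:,2].round(3),"q",np.round(s["joint_pos"],2),"F",np.round(s["contact_force"],1),s["finger_gap"])
E
python3 - <<'E'
from h import *
st();f=grab_frame("wrist");save(f,"w1.png")
h=cv2.cvtColor(f["img"],cv2.COLOR_RGB2HSV); m=((h[...,0]<8)|(h[...,0]>172))&(h[...,1]>140)&(h[...,2]>60)
n,l,s,c=cv2.connectedComponentsWithStats(m.astype(np.uint8))
for i in range(1,n):
    if s[i,4]>30: print(c[i].round(),s[i],[fish(f,[c[i]],z).round(3) for z in(.108,.07)])
E
```

```text
5.175 [0.5711 0.0963 0.2453] psi_x -81.3 z [-0. -0. -1.] q [ 0.44  0.31  0.19  0.   -1.45 -0.28] F [ 0.2  0.3 -0. ] 0.5474703134538451
[275.  93.] [266  85  20  18 235] [array([[ 0.618, -0.001,  0.108]]), array([[ 0.622, -0.004,  0.07 ]])]
[318. 229.] [306 211  25  36 704] [array([[0.573, 0.093, 0.108]]), array([[0.571, 0.103, 0.07 ]])]
[ 31. 416.] [  0 395  63  40 950] [array([[0.914, 0.399, 0.108]]), array([[0.961, 0.453, 0.07 ]])]
[ 60. 410.] [ 56 405   9  10  54] [array([[0.849, 0.36 , 0.108]]), array([[0.887, 0.409, 0.07 ]])]
[ 27. 429.] [  3 414  50  28 390] [array([[0.935, 0.434, 0.108]]), array([[0.985, 0.493, 0.07 ]])]
```

View pics/w1.png

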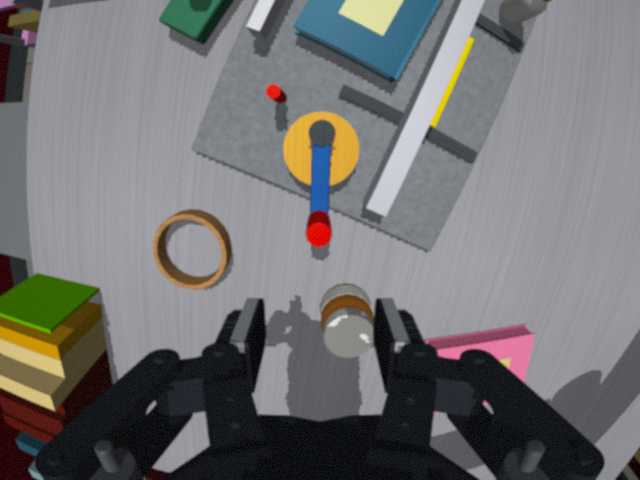

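The wrist view shows the peg top at (318,235), the lever pointing to the axis at (322,132), and the stop post at (275,93). These agree with the sizes given. I'll descend with the fingers astride the peg.

>>> {"method": "drive_tool", "body": {"moves": [[[0, 0, 0.039, 0], [0, 0, 0.039, 0], [0, 0, 0.039, 0], [0, 0, 0.039, 0], [0, 0, 0.039, 0], [0, 0, 0.039, 0], [0, 0, 0.039, 0], [0, 0, 0.039, 0], [0, 0, 0, 0]]]}}

```text
t: 6.35
position: [0.57, 0.096, 0.0879]
ee_rot: [0.759, -0.651, -0.001, 0.002]
contact_force: [0.3, -0.5, 0.1]
finger_gap: 0.552
grasp_force: 0.0
```

>>> {"method": "drive_tool", "body": {"moves": [[[0.0006, -0.0131, 0, 0.0139], [0.0006, -0.0131, 0, 0.0139], [0.0006, -0.0131, 0, 0.0139], [0.0006, -0.0131, 0, 0.0139], [0.0006, -0.0131, 0, 0.0139], [0.0006, -0.0131, 0, 0.0139], [0, 0, 0, 0]]]}}

```text
t: 7.22
position: [0.6102, 0.0919, 0.0902]
ee_rot: [-0.564, 0.825, -0.0, 0.0]
contact_force: [0.1, 0.1, 0.3]
finger_gap: 0.551
grasp_force: 0.1
```

```bash
python3 - <<'E'
from h import *
st();f=grab_frame("wrist");save(f,"w2.png")
E
python3 m.py|grep red|tail -2
```

```text
7.225 [0.6102 0.0919 0.0902] psi_x -111.3 z [ 0.001  0.    -1.   ] q [ 0.4   0.47  0.02  0.   -1.12 -0.77] F [0.1 0.1 0.3] 0.551103136220114
red [123. 127.] 217 all [0.882 0.544 0.1  ] top [0.88  0.543 0.101] 147
red [323. 217.] 19 all [ 0.621 -0.007  0.067] top [ 0.622 -0.006  0.07 ] 12
```

View pics/w2.png

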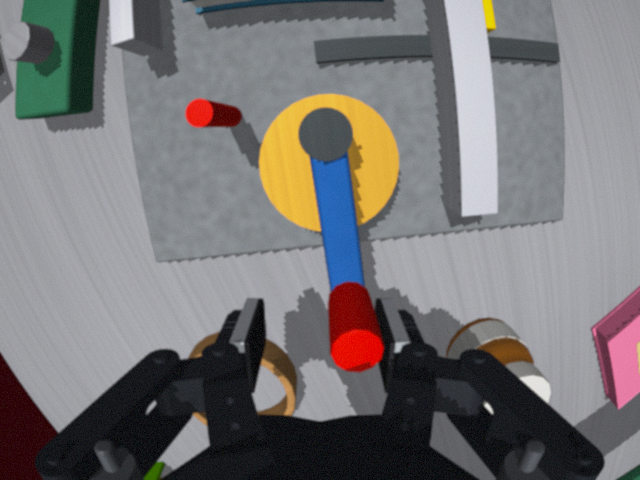

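The peg at (355,340) sits between the fingers against the right-hand pad, and the cam is turning. I'll continue the arc.

>>> {"method": "drive_tool", "body": {"moves": [[[0.0007, -0.0131, 0, 0.0139], [0.0007, -0.0131, 0, 0.0139], [0.0007, -0.0131, 0, 0.0139], [0.0007, -0.0131, 0, 0.0139], [0.0007, -0.0131, 0, 0.0139], [0.0007, -0.0131, 0, 0.0139], [0.0007, -0.0131, 0, 0.0139], [0.0007, -0.0131, 0, 0.0139], [0.0007, -0.0131, 0, 0.0139], [0, 0, 0, 0]]]}}

```text
t: 8.68
position: [0.6509, 0.0517, 0.0894]
ee_rot: [-0.205, 0.979, 0.0, 0.0]
contact_force: [-0.1, 0.3, 0.4]
finger_gap: 0.552
grasp_force: 0.1
```

>>> {"method": "drive_tool", "body": {"moves": [[[0.0007, -0.0131, 0, 0.0139], [0.0007, -0.0131, 0, 0.0139], [0.0007, -0.0131, 0, 0.0139], [0.0007, -0.0131, 0, 0.0139], [0.0007, -0.0131, 0, 0.0139], [0.0007, -0.0131, 0, 0.0139], [0, 0, 0, 0]]]}}

```text
t: 9.55
position: [0.6563, 0.0133, 0.0894]
ee_rot: [0.055, 0.999, 0.0, 0.0]
contact_force: [-0.8, 0.2, -0.3]
finger_gap: 0.553
grasp_force: 0.3
```

```bash
python3 - <<'E'
from h import *
st();f=grab_frame("wrist");save(f,"w3.png")
E
```

```text
9.55 [0.6563 0.0133 0.0894] psi_x 173.7 z [ 0.001  0.    -1.   ] q [ 0.26  0.54  0.14  0.   -1.17 -1.94] F [-0.8  0.2 -0.3] 0.5529841180083663
```

View pics/w3.png

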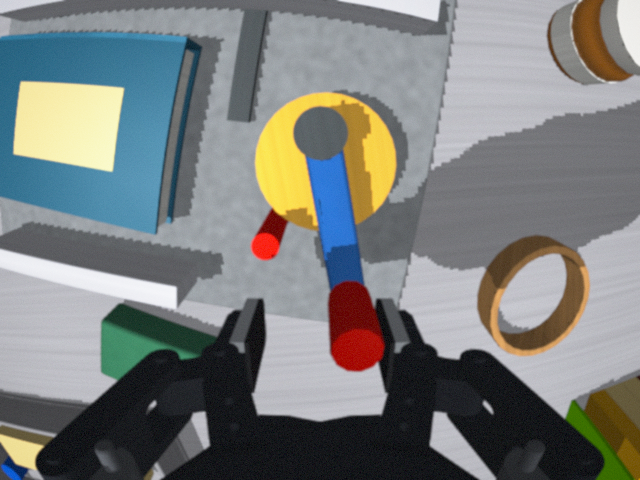

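The lever is still about 15–20° short of the stop post at (265,245). I'll go on in smaller steps.

>>> {"method": "drive_tool", "body": {"moves": [[[0.0007, -0.0131, 0, 0.0139], [0.0007, -0.0131, 0, 0.0139], [0.0005, -0.008, 0, 0.008], [0, 0, 0, 0]]]}}

```text
t: 10.1
position: [0.6525, -0.0031, 0.0894]
ee_rot: [0.166, 0.986, 0.0, 0.0]
contact_force: [1.7, 1.6, -0.3]
finger_gap: 0.548
grasp_force: 0.9
```

>>> {"method": "drive_tool", "body": {"moves": [[[0.0003, -0.005, 0, 0.005], [0, 0, 0, 0]]]}}

```text
t: 10.35
position: [0.6516, -0.0055, 0.0894]
ee_rot: [0.183, 0.983, 0.0, 0.0]
contact_force: [1.7, 2.5, -1.0]
finger_gap: 0.548
grasp_force: 1.6
```

>>> {"method": "drive_tool", "body": {"moves": [[[0.0003, -0.005, 0, 0.005], [0, 0, 0, 0]]]}}

```text
t: 10.6
position: [0.6506, -0.0082, 0.0895]
ee_rot: [0.199, 0.98, 0.0, 0.001]
contact_force: [3.3, 2.1, -0.8]
finger_gap: 0.547
grasp_force: 1.7
```

```bash
python3 - <<'E'
from h import *
st();f=grab_frame("wrist");save(f,"w4.png")
E
```

```text
10.6 [ 0.6506 -0.0082  0.0895] psi_x 157.1 z [ 0.001  0.    -1.   ] q [ 0.23  0.53  0.12  0.   -1.16 -2.2 ] F [ 3.3  2.1 -0.8] 0.547038125425322
```

View pics/w4.png

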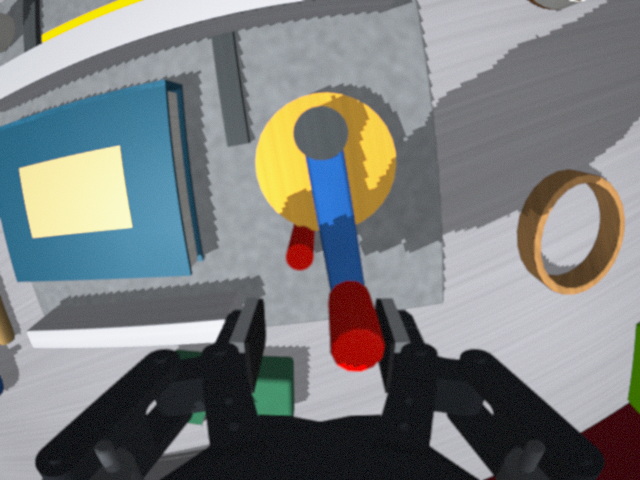

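The lever's edge is still some 6–7 mm off the post.

>>> {"method": "drive_tool", "body": {"moves": [[[0.0003, -0.005, 0, 0.005], [0.0003, -0.005, 0, 0.005], [0.0003, -0.005, 0, 0.005], [0, 0, 0, 0]]]}}

```text
t: 11.15
position: [0.648, -0.0109, 0.0894]
ee_rot: [0.245, 0.97, 0.003, 0.001]
contact_force: [6.6, 14.3, -1.5]
finger_gap: 0.55
grasp_force: 7.7
```

>>> {"method": "drive_tool", "body": {"moves": [[[0.0003, -0.004, 0, 0.004], [0, 0, 0, 0]]]}}

```text
t: 11.4
position: [0.6474, -0.0108, 0.0893]
ee_rot: [0.257, 0.966, 0.005, 0.002]
contact_force: [7.5, 19.5, -2.7]
finger_gap: 0.548
grasp_force: 10.1
```

>>> {"method": "drive_tool", "body": {"moves": [[[0.0002, -0.003, 0, 0.003], [0, 0, 0, 0]]]}}

```text
t: 11.65
position: [0.647, -0.0107, 0.0893]
ee_rot: [0.266, 0.964, 0.006, 0.002]
contact_force: [8.0, 23.3, -2.2]
finger_gap: 0.549
grasp_force: 11.9
```

>>> {"method": "drive_tool", "body": {"moves": [[[0.0002, -0.003, 0, 0], [0, 0, 0, 0]]]}}

```text
t: 11.9
position: [0.647, -0.0108, 0.0893]
ee_rot: [0.265, 0.964, 0.007, 0.002]
contact_force: [9.7, 26.4, -3.9]
finger_gap: 0.549
grasp_force: 13.8
```

The force has risen to 28 N with no motion, so the lever is at the stop. I'll back the pad off, rise and look.

>>> {"method": "drive_tool", "body": {"moves": [[[0, 0.012, 0, 0], [0, 0.011, 0, 0], [0, 0.011, 0, 0], [0, 0, 0, 0]]]}}

```text
t: 12.4
position: [0.6522, -0.0048, 0.089]
ee_rot: [0.266, 0.964, -0.0, -0.0]
contact_force: [1.0, 1.1, 0.0]
finger_gap: 0.544
grasp_force: 0.0
```

>>> {"method": "drive_tool", "body": {"moves": [[[0, 0, -0.03, 0], [0, 0, -0.04, 0], [0, 0, -0.04, 0], [0, 0, -0.04, 0], [0, 0, -0.04, 0], [0, 0, -0.03, 0], [0, 0, 0, 0]]]}}

```text
t: 13.28
position: [0.6531, -0.0045, 0.2012]
ee_rot: [0.266, 0.964, 0.001, 0.001]
contact_force: [0.5, 0.4, 0.4]
finger_gap: 0.546
grasp_force: 0.0
```

```bash
python3 - <<'E'
from h import *
st();f=grab_frame("wrist");save(f,"w5.png")
h=cv2.cvtColor(f["img"],cv2.COLOR_RGB2HSV)
m=((h[...,0]<8)|(h[...,0]>172))&(h[...,1]>140)&(h[...,2]>60)
n,l,s,c=cv2.connectedComponentsWithStats(m.astype(np.uint8))
for i in range(1,n):
    if s[i,4]>100: print(c[i].round(),s[i],[fish(f,[c[i]],z).round(3) for z in(.108,.07)])
f=grab_frame("top")
h=cv2.cvtColor(f["img"],cv2.COLOR_RGB2HSV)
for b in (f,grab_frame("scene")):
  h=cv2.cvtColor(b["img"],cv2.COLOR_RGB2HSV)
  m=(h[...,0]>24)&(h[...,0]<34)&(h[...,1]>150)
  n,l,s,c=cv2.connectedComponentsWithStats(m.astype(np.uint8))
  for i in range(1,n):
    w=world(b,l==i)
    if s[i,4]>8 and len(w) and np.hypot(*(np.median(w,0)[:2]-[.47,-.05]))<.15: print("yellow",c[i],s[i,4],np.median(w,0).round(3),w.min(0).round(3),w.max(0).round(3))
o=outline_of("slide",f)[0];w=world(f,o["mask"]);z=w[:,2];k=abs(z-.049)<.004
print(cv2.minAreaRect(w[k,:2].astype(np.float32)))
E
```

```text
13.275 [ 0.6531 -0.0045  0.2012] psi_x 149.1 z [ 0.003  0.    -1.   ] q [ 0.23  0.47  0.32  0.   -1.41 -2.34] F [0.5 0.4 0.4] 0.5460434933383268
[297. 202.] [288 192  17  21 281] [array([[0.618, 0.002, 0.108]]), array([[ 0.623, -0.004,  0.07 ]])]
[328. 240.] [ 314  219   29   42 1008] [array([[0.648, 0.005, 0.108]]), array([[0.659, 0.   , 0.07 ]])]
yellow [338.8125 271.375 ] 80 [ 0.47  -0.049  0.047] [ 0.457 -0.095  0.013] [ 0.483 -0.001  0.058]
((0.48408591747283936, -0.037539511919021606), (0.2523563802242279, 0.026104636490345), 74.70806884765625)
```

View pics/w5.png

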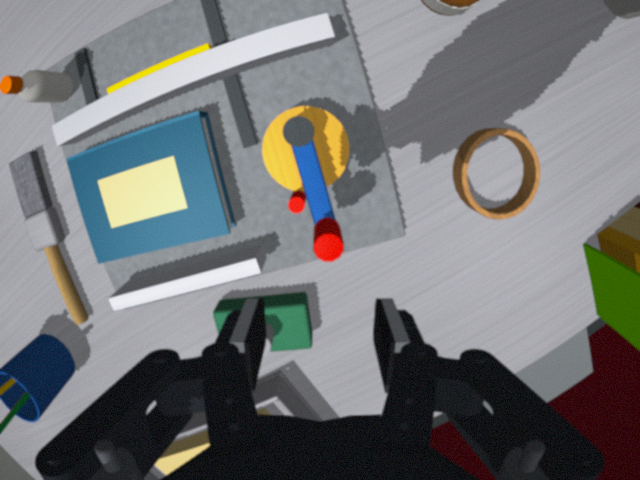

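The lever rests against the stop post: peg at (328,245), post at (297,202). The slide is still back. Next I'll close the fingers and go behind the pad.

>>> {"method": "drive_tool", "body": {"moves": [[[0, 0, 0, -0.022], [0, 0, 0, -0.022], [0.05, -0.0224, 0, 0], [0.05, -0.0224, 0, 0], [0.05, -0.0224, 0, 0], [0.05, -0.0224, 0, 0], [0.05, -0.0224, 0, 0], [0.05, -0.0224, 0, 0], [0.05, -0.0224, 0, 0], [0.05, -0.0224, 0, 0]]], "hand": -1, "newtons": 40}}

```text
t: 14.72
position: [0.4348, -0.0393, 0.1986]
ee_rot: [0.131, 0.991, -0.0, -0.001]
contact_force: [0.1, 0.9, 0.3]
finger_gap: 0.002
grasp_force: 0.0
```

>>> {"method": "drive_tool", "body": {"moves": [[[0, 0, 0.05, 0], [0, 0, 0.05, 0], [0, 0, 0.05, 0], [0, 0, 0.05, 0], [0, 0, 0, 0]]]}}

```text
t: 15.35
position: [0.4343, -0.0394, 0.0975]
ee_rot: [0.131, 0.991, -0.001, -0.002]
contact_force: [-0.5, 0.2, 0.5]
finger_gap: 0.003
grasp_force: 0.0
```

```bash
python3 - <<'E'
from h import *
st();f=grab_frame("wrist");save(f,"w6.png")
E
```

```text
15.35 [ 0.4343 -0.0394  0.0975] psi_x 165.0 z [-0.005 -0.001 -1.   ] q [ 0.27  0.14 -0.43 -0.   -1.   -2.1 ] F [-0.5  0.2  0.5] 0.0025431063887772077
```

View pics/w6.png

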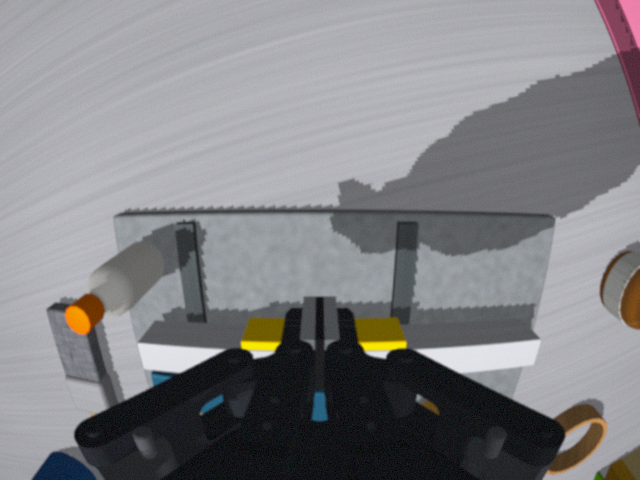

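The shut fingers are centred on the yellow pad (242–405, row 335), with clear deck below them. I'll descend and push.

>>> {"method": "drive_tool", "body": {"moves": [[[0, 0, 0.04, 0], [0, 0, 0.04, 0], [0, 0, 0.038, 0], [0, 0, 0, 0], [-0.01, 0, 0, 0], [-0.01, 0, 0, 0], [-0.01, 0, 0, 0], [0, 0, 0, 0]]]}}

```text
t: 16.4
position: [0.4512, -0.043, 0.0405]
ee_rot: [0.131, 0.991, 0.0, 0.0]
contact_force: [-1.1, 0.2, 0.0]
finger_gap: -0.002
grasp_force: 0.0
```

>>> {"method": "drive_tool", "body": {"moves": [[[-0.01, 0, 0, 0], [-0.01, 0, 0, 0], [-0.01, 0, 0, 0], [-0.01, 0, 0, 0], [0, 0, 0, 0]]]}}

```text
t: 17.02
position: [0.4703, -0.0483, 0.0401]
ee_rot: [0.131, 0.991, -0.0, -0.0]
contact_force: [-0.9, 0.2, -1.2]
finger_gap: 0.003
grasp_force: 0.4
```

>>> {"method": "drive_tool", "body": {"moves": [[[-0.01, 0, 0, 0], [-0.01, 0, 0, 0], [-0.01, 0, 0, 0], [-0.01, 0, 0, 0], [0, 0, 0, 0]]]}}

```text
t: 17.65
position: [0.4897, -0.0535, 0.0401]
ee_rot: [0.131, 0.991, -0.0, 0.0]
contact_force: [-0.8, -0.1, -1.1]
finger_gap: 0.002
grasp_force: 0.9
```

>>> {"method": "drive_tool", "body": {"moves": [[[-0.006, 0, 0, 0], [-0.006, 0, 0, 0], [0, 0, 0, 0]]]}}

```text
t: 18.02
position: [0.4953, -0.055, 0.0401]
ee_rot: [0.131, 0.991, -0.0, -0.0]
contact_force: [-3.0, -0.2, -1.3]
finger_gap: -0.001
grasp_force: 1.3
```

>>> {"method": "drive_tool", "body": {"moves": [[[-0.005, 0, 0, 0], [0, 0, 0, 0]]]}}

```text
t: 18.27
position: [0.4975, -0.0556, 0.0401]
ee_rot: [0.131, 0.991, -0.0, -0.0]
contact_force: [-2.8, 0.1, -1.5]
finger_gap: -0.001
grasp_force: 1.6
```

>>> {"method": "drive_tool", "body": {"moves": [[[-0.005, 0, 0, 0], [0, 0, 0, 0]]]}}

```text
t: 18.52
position: [0.4986, -0.0559, 0.0401]
ee_rot: [0.131, 0.991, 0.0, -0.001]
contact_force: [-9.0, 2.4, 3.0]
finger_gap: -0.001
grasp_force: 4.3
```

>>> {"method": "drive_tool", "body": {"moves": [[[-0.004, 0, 0, 0], [0, 0, 0, 0]]]}}

```text
t: 18.77
position: [0.4987, -0.056, 0.04]
ee_rot: [0.131, 0.991, 0.0, -0.003]
contact_force: [-14.9, 6.5, 9.7]
finger_gap: -0.002
grasp_force: 8.0
```

>>> {"method": "drive_tool", "body": {"moves": [[[-0.004, 0, 0, 0], [0, 0, 0, 0], [0, 0, 0, 0]]]}}

```text
t: 19.15
position: [0.4987, -0.0562, 0.0397]
ee_rot: [0.131, 0.991, 0.0, -0.005]
contact_force: [-20.0, 9.3, 13.8]
finger_gap: 0.006
grasp_force: 11.0
```

>>> {"method": "drive_tool", "body": {"moves": [[[0.02, 0, 0, 0], [0.03, 0, 0, 0], [0.03, 0, 0, 0], [0, 0, -0.05, 0], [0, 0, -0.08, 0], [0, 0, -0.08, 0], [0, 0, -0.08, 0], [0.08, 0, 0, 0], [0.08, 0, 0, 0], [0, 0, 0, 0]]]}}

```text
t: 20.4
position: [0.3867, -0.0257, 0.1861]
ee_rot: [0.13, 0.992, 0.001, 0.002]
contact_force: [0.9, 1.0, 0.0]
finger_gap: 0.002
grasp_force: 0.0
```

```bash
python3 - <<'E'
from h import *
st();f=grab_frame("top");save(f,"top2.png")
for n,z in(("slide",.049),("book",.038)):
  for o in outline_of(n,f)[:2]:
    w=world(f,o["mask"]);k=abs(w[:,2]-z)<.005
    if k.sum()>9: print(n,cv2.minAreaRect(w[k,:2].astype(np.float32)))
a=cv2.imread("pics/top2.png")[165:345,200:440];cv2.imwrite("pics/top2c.png",cv2.resize(a,None,fx=3.3,fy=3.3,interpolation=cv2.INTER_CUBIC))
E
```

```text
20.4 [ 0.3867 -0.0257  0.1861] psi_x 165.1 z [ 0.003  0.001 -1.   ] q [ 0.34 -0.05 -0.39  0.   -1.23 -2.17] F [0.9 1.  0. ] 0.0022564530263871523
slide ((0.524013876914978, -0.04860574007034302), (0.2528776228427887, 0.026766857132315636), 74.70879364013672)
book ((0.5731307864189148, -0.12476398795843124), (0.1393435150384903, 0.1064169779419899), 75.4224853515625)
book ((0.348887175321579, 0.2982628345489502), (0.076483815908432, 0.14630399644374847), 62.15679168701172)
```

View pics/top2c.png

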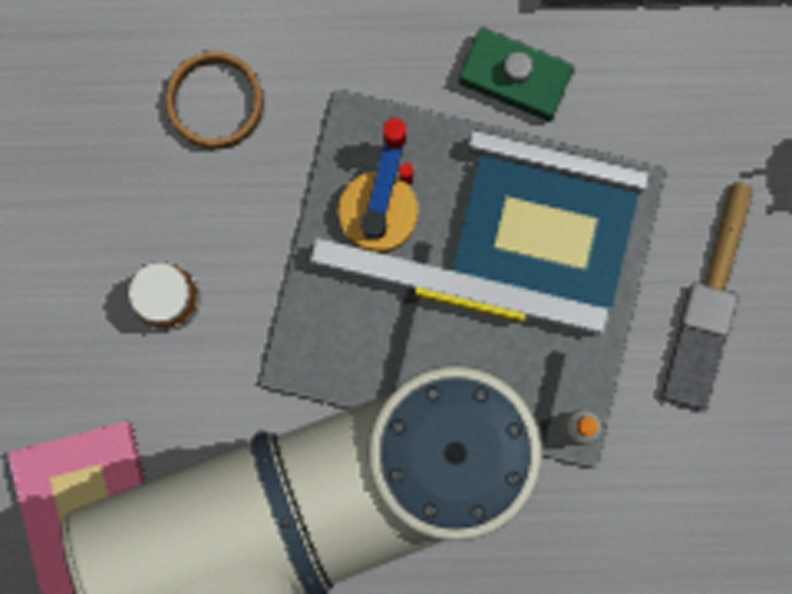

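Slide travel measures about 41 mm from coarse masks, where 45 is home. I'll measure it at sub-pixel level.

```bash
python3 - <<'E'
from h import *
f=grab_frame("top");K=f["camera_matrix"];R=cv2.Rodrigues(np.array(f["rvec"],float))[0];t=np.array(f["tvec"],float).ravel()
# rectified view in jig axes on plane z=.049, 0.25 mm/px ; jig origin (.560,-.049), yaw -15.1 deg
a=np.radians(-15.2);J=np.array([[np.cos(a),-np.sin(a),.560],[np.sin(a),np.cos(a),-.049]])
H=K@np.column_stack([R[:,0],R[:,1],R[:,2]*.049+t])
# out pixel (u,v): jig x=(u-600)*.00025, y=(v-700)*.00025
P=np.array([[.00025,0,-.15],[0,.00025,-.175],[0,0,1]])
M=H@np.vstack([J,[0,0,1]])@P
b=cv2.imread("pics/top.png",0);c=cv2.imread("pics/top2.png",0)
W=[cv2.warpPerspective(i,M,(1100,1300),flags=cv2.INTER_CUBIC|cv2.WARP_INVERSE_MAP).astype(float) for i in(b,c)]
X=(np.arange(1100)-600)*.25
for y in(-120,-100,-80,-60,-40,-20,0,20,100):
    r=int(y/.25+700);out=[]
    for w in W:
        p=w[r-12:r+12].mean(0);g=np.gradient(cv2.GaussianBlur(p[None],(0,0),4)[0])
        def edge(lo,hi,s):
            k=np.where((X>lo)&(X<hi))[0];return round(float(X[k[np.argmax(s*g[k])]]),1)
        out+= [(edge(-110,-15,-1),edge(60,100,1))]
    print(y,out)
E
```

```text
-120 [(-62.5, 87.0), (-21.5, 86.8)]
-100 [(-63.0, 87.0), (-21.8, 86.8)]
-80 [(-62.5, 86.2), (-21.8, 86.2)]
-60 [(-62.8, 86.8), (-21.2, 86.8)]
-40 [(-63.2, 86.8), (-21.5, 86.8)]
-20 [(-62.8, 86.2), (-21.5, 86.2)]
0 [(-62.8, 86.5), (-21.5, 86.5)]
20 [(-63.2, 87.5), (-22.0, 87.5)]
100 [(-22.8, 66.5), (-22.2, 68.0)]
```

The front-to-fence gap is 108 mm, exactly the home value. The slide simply began about 4 mm forward. The picture shows the book square between bar and fence, the lever at the stop, and the other things where they stood, so I'm handing in.

```bash
python3 -c "
from station import finish_job;print(finish_job())"
```

```text
the job is handed in; nothing more can be done
None
```

I turned the cam to its stop first, then pushed the slide home (108 mm measured to the fence), so the blue book lies flat and square against the fence; I handed the job in at about 20 s, with the arm clear and nothing else moved.

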